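# Hang the graphite reamer on the swivel hook

### The job

Swing the stiff swivel hook on the tool stand round to your side of the bench, anticlockwise seen from above, until you feel it come fully home against its far stop, without straining the stop. Then take the graphite reamer from the tool rack, slide its rod into the hook's slot as far as it goes and lower it gently behind the upturned ends until the hook carries it upright; only then let go, with the hook still home and everything else left where it was.

Things in the scene. Friction and masses are not known exactly. Their poses are not given: they have to be found in the camera images.
- stand_top (a point): Middle of the top of the tool stand's upright 16 mm steel pillar, 235 mm above the bench (fixed; dark cast foot 120 mm wide). The swivel hook's head is clamped on the pillar by hand, never twice alike: the hook's upper face lies 202 to 218 mm above the bench, and when home the hook faces along this point's -x axis give or take 0.2 rad. Neither is measured: feel for them or look.
- swivel_hook (a joint): Turn of the hook about the pillar within its head, rad: 0 against the near stop pin, growing anticlockwise seen from above, 2.007 as the arm meets the far pin (home). Stiff, it stays where it is left: 0.14 N m turns it (2.3 N at 60 mm out). The pins' rubber yields about 0.007 rad per 0.5 N m; above about 1.2 N m (20 N at 60 mm out) the stop is strained. The hook's shape is told under stand.
- stand: The stand; origin under its foot. Its hook is a flat steel arm, 7 mm thick, with a slot 13 mm wide from 50 mm out from the pillar axis (closed end) to its mouth. It is 29 mm wide from 40 to 76 mm out; the ends at 72 to 76 mm are turned up 5 mm; beyond, the mouth flares to 44 mm, 88 mm out. A ferrule sits 55 to 59 mm out. The stop pins, 27 mm out, rise 10 mm above the hook's face.
- reamer_mid (a point): Graphite reamer, loose, about 130 g, upright in the rack: the tool with the tallest handle (wooden cylinder 26 mm thick), a brass ferrule 24 mm wide, 10 mm high, and a thick dark rod. Point on its axis half-way up handle and ferrule: handle top 35 mm above, ferrule's underside 35 mm below; under that a 10 mm rod, tapering in its last 25 mm, to the tip 130 mm below the point. z up.
- rack: Fixed tool rack: plywood shelf 75 x 200 mm, top 120 mm above the bench, between two cheeks. Origin on the bench under the shelf's centre, y along its row of three 14 mm holes 60 mm apart, x across. In each hole a tool stands with its ferrule on the shelf: the reamer, a pick and a spatula, in any order.
- pick: Bystander in the rack: pick with a squat 32 mm dark wooden knob, 38 mm high. Origin at the underside of its ferrule.
- spatula: Bystander in the rack: spatula with a slim 16 mm black handle, 52 mm high. Origin at the underside of its ferrule.
- frit_jar: Bystander: glass jar, 52 mm wide, 75 mm high. Origin at its base.
- release_jar: Bystander: amber jar, 60 mm wide, 65 mm high. Origin at its base.
- bead_press: Bystander: brass bead press lying on the bench, 85 x 30 x 38 mm. Origin at its base.
- pliers: Bystander: pliers lying on the bench, 200 mm long, 16 mm high. Origin under the pivot.

How it is judged:
By the outcome, as a careful person would: the job done as asked, in the order asked, and still so for the second after the job is handed in, with the robot touching nothing.
It also fails if it takes over 72 s, if anything falls off the work surface, if the arm or the gripper's body presses on something with over 40 N, if the wrist force passes 120 N, or if a joint passes its speed limit or range.

### The arm

A 6-joint arm with a two-finger parallel gripper is mounted at the origin on the work surface. World frame = base frame: x ahead of the robot, y to its left, z up, the work surface at z = 0. Lengths are in m, angles in degrees, forces in N, time in s.
With the tool pointing down it reaches from about 0.325 to 0.85 m from the base axis. Payload 15.5 kg.
Tool frame: the origin (TCP) lies at the very end of the fingers, on their centre line; the grasp point (between the pads) lies arm.grip_depth behind it (arm.grip_depth is the distance from the TCP to the grasp point, in m); z points along the fingers, y is the direction in which the jaws open and shut (so a half turn about z gives the same grasp; the last joint's range is limited). The gripper opens to 91 mm and grips with 3 to 60 N. Pads are 32 mm wide; open, the fingers measure 118 mm over their backs; the gripper's body (76 mm by 178 mm) begins 60 mm behind the grasp point.
Start: joints at [69.471, 28.281, 77.091, -0, 74.628, -5.472], TCP at [0.162, 0.604, 0.214] pointing down, gripper open.
Joint ranges: [-166.48, 166.48], [-47.26, 123.95], [12.59, 153.08], [-70.14, 250.14], [6.76, 159.57], [-176.63, 176.63]. Speed limits (degrees/s): [108.29, 108.29, 147.25, 172.46, 172.46, 172.46].

### API

Orientations are given as a 3x3 rotation matrix whose columns are the frame's x, y, z axes.
In Python, from rig import arm gives the robot as it stands. Calls block until the motion is done:
- arm.move_to(position, orientation): joint-space move of the TCP to a pose.
- arm.move_l(position, orientation=None, feed=0.15): straight line of the TCP; orientation=None keeps the orientation; feed is the mean speed in m/s.
- arm.move_joints(angles): joint-space move.
- arm.grip(opening): finger opening in m; the grip force is fixed at half the most; returns when the fingers have stopped.
- arm.sleep(seconds).
- arm.solve_ik(position, orientation): joint angles nearest the present ones, or None.
- arm.snapshot(name): name is "scene" or "top" or "wrist"; returns the picture (420x560x3 uint8, red, green, blue); there is no depth.
- arm.get_calibration(name): a dict with "intrinsics" (3x3 intrinsics, pixels), "cam_to_world" (4x4, takes a point from camera to world coordinates). Camera axes: x right, y down, z forward; pixel columns grow to the right and rows downward; lengths in m; the calibration is good to about 2 mm. A picture is of the moment at which its call begins: read the wrist's pose just before it. get_calibration takes no time and is no camera call; for the wrist camera it gives the pose at the moment of the call.
A pose or a line that the arm cannot do raises arm.Unreachable and nothing moves.
- arm.sign_off(): hands the job in, once; it reports no verdict.
Readings, each from a call of its own:
- arm.current_t(): time.
- arm.current_joint_positions(): joint angles.
- arm.current_dq(): joint speeds.
- arm.current_tau(): joint torques, N m.
- arm.current_ee_pos(): TCP position.
- arm.current_tool_rot(): TCP orientation.
- arm.current_force(): force on the tool from outside, world axes, zero at the start.
- arm.current_torque(): the same for the moment, N m.
- arm.current_width(): finger opening in m.
Only numpy, scipy, OpenCV 4.12 (cv2) and the standard library are available. Lean on these libraries where they do the work, as an engineer would, in place of code of your own. Each camera call takes 0.05 s, during which the arm holds its last target.

## Working session

There is one attempt and no reset: what is moved stays moved. The work goes in short steps, each a Python script; the robot and the scene stay as the last script left them, time stands still between calls to the robot, and variables do not carry over. Pictures are saved under pics/ and viewed, and the job is handed in when it is done.

```bash
ls; mkdir -p pics; python3 - <<'E'
from rig import arm
import cv2, numpy as np
print(arm.current_t(), arm.grip_depth, arm.current_ee_pos(), arm.current_tool_rot(), arm.current_width(), arm.current_force())
for n in ["scene","top","wrist"]:
    c=arm.get_calibration(n); im=arm.snapshot(n)
    cv2.imwrite(f"pics/{n}0.png", im[:,:,::-1])
    print(n, np.round(c["intrinsics"],1).tolist(), np.round(c["cam_to_world"],4).tolist())
E
```

```text
pics
0.0 0.0188 [0.16224988 0.603169   0.21333967] [[-9.65657181e-01  2.59819239e-01 -4.15407562e-04]
 [ 2.59819551e-01  9.65656495e-01 -1.15527973e-03]
 [ 1.00977109e-04 -1.22353518e-03 -9.99999246e-01]] 0.09140998015581045 [ 0.39834955 -0.01816531 -0.03283529]
scene [[403.9, 0.0, 276.5], [0.0, 403.9, 211.4], [0.0, 0.0, 1.0]] [[0.7663, 0.4626, -0.4458, 1.0109], [0.6424, -0.539, 0.5448, -0.5434], [0.0117, -0.7039, -0.7102, 0.8669], [0.0, 0.0, 0.0, 1.0]]
top [[400.7, 0.0, 284.6], [0.0, 400.7, 207.0], [0.0, 0.0, 1.0]] [[0.0056, -0.9902, 0.1393, 0.3912], [-0.9999, -0.0039, 0.0121, 0.0131], [-0.0115, -0.1394, -0.9902, 1.265], [0.0, 0.0, 0.0, 1.0]]
wrist [[311.4, 0.0, 275.0], [0.0, 311.4, 209.5], [0.0, 0.0, 1.0]] [[0.2602, 0.9296, 0.2611, 0.0883], [0.9655, -0.25, -0.0721, 0.6228], [-0.0018, 0.2709, -0.9626, 0.385], [0.0, 0.0, 0.0, 1.0]]
```

View pics/scene0.png

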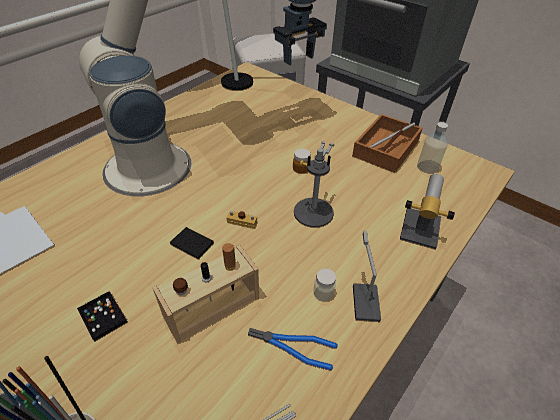

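View pics/top0.png

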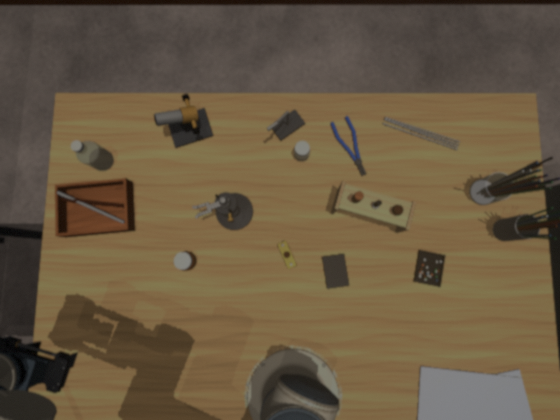

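View pics/wrist0.png

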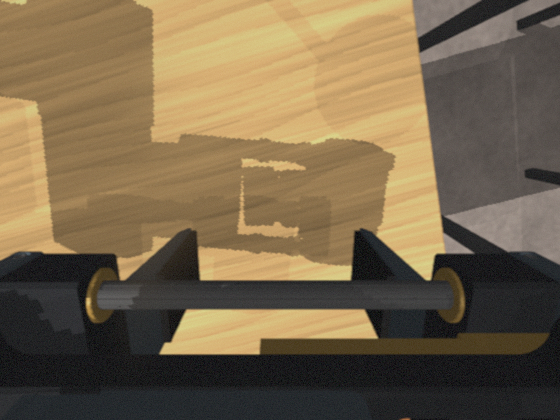

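Scene view: stand at about (315,185), hook end near (325,148), rack at (205,290), reamer the tallest handle at (229,256). In the top view the stand is at (232,210) with the hook pointing left (+y), and the reamer is the left tool at (358,197). I'll zoom in for detail.

```bash
python3 - <<'E'
import cv2, numpy as np
s=cv2.imread("pics/scene0.png"); t=cv2.imread("pics/top0.png")
a=cv2.resize(s[130:230,270:370],None,fx=4,fy=4,interpolation=cv2.INTER_CUBIC)
b=cv2.resize(t[170:270,180:280],None,fx=4,fy=4,interpolation=cv2.INTER_CUBIC)
cv2.imwrite("pics/z1.png",np.hstack([a,b]))
a=cv2.resize(s[230:340,145:270],None,fx=3.2,fy=3.2,interpolation=cv2.INTER_CUBIC)
b=cv2.resize(t[160:270,310:435],None,fx=3.2,fy=3.2,interpolation=cv2.INTER_CUBIC)
cv2.imwrite("pics/z2.png",np.hstack([a,b]))
E
```

```text
(no output)
```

View pics/z1.png

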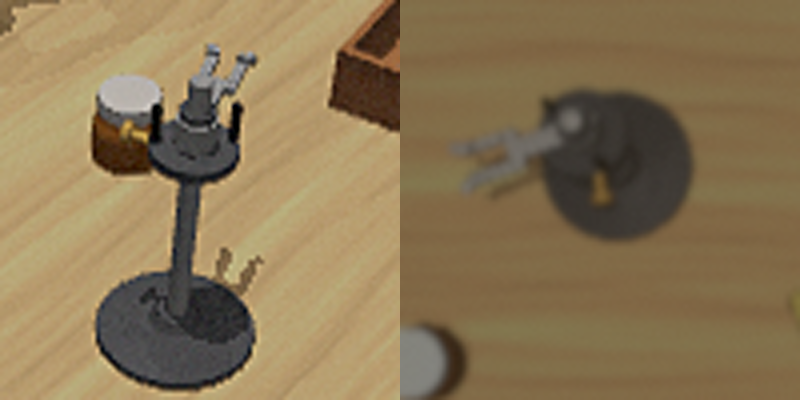

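View pics/z2.png

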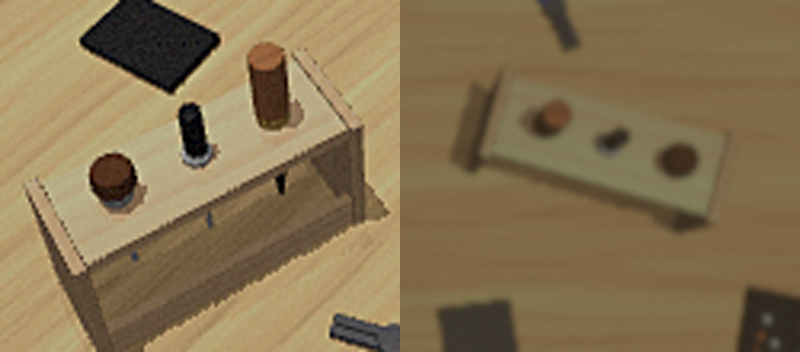

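The hook points roughly +y and a bit −x. It lies between two dark pins and has a brass screw on its head. Next I'll triangulate the pillar top and the reamer top.

```bash
cat > h.py <<'E'
import numpy as np, cv2
def ray(c,u,v):
    K=c["intrinsics"];T=c["cam_to_world"]
    d=T[:3,:3]@np.linalg.inv(K)@np.array([u,v,1.]);return T[:3,3],d/np.linalg.norm(d)
def onz(c,u,v,z):
    o,d=ray(c,u,v);return o+d*(z-o[2])/d[2]
def tri(rs):
    A=np.zeros((3,3));b=np.zeros(3)
    for o,d in rs:
        P=np.eye(3)-np.outer(d,d);A+=P;b+=P@o
    p=np.linalg.solve(A,b);return p,[np.linalg.norm((np.eye(3)-np.outer(d,d))@(p-o)) for o,d in rs]
def proj(c,p):
    T=c["cam_to_world"];q=T[:3,:3].T@(np.asarray(p)-T[:3,3]);w=c["intrinsics"]@q;return w[:2]/w[2]
def down(yaw):  # tool x at yaw (rad), z down
    c,s=np.cos(yaw),np.sin(yaw);x=np.array([c,s,0]);z=np.array([0,0,-1.]);return np.column_stack([x,np.cross(z,x),z])
E
python3 - <<'E'
from rig import arm
from h import *
S=arm.get_calibration("scene");T=arm.get_calibration("top")
s=cv2.imread("pics/scene0.png"); t=cv2.imread("pics/top0.png")
np.set_printoptions(precision=4,suppress=True)
# pillar top
ps=(270+200/4,130+81/4); pt=(180+171/4,170+119/4)
print("pillar",tri([ray(S,*ps),ray(T,*pt)]), onz(S,*ps,.235),onz(T,*pt,.235))
# foot by dark mask
for n,im,c in(("S",s,S),("T",t,T)):pass
# reamer top
rs=(145+267/3.2,230+52/3.2); rt=(310+(558-400)/3.2,160+117/3.2)
print("reamer top",tri([ray(S,*rs),ray(T,*rt)]), onz(S,*rs,.19),onz(T,*rt,.19))
tip=[(180+60/4,170+150/4),(180+70/4,170+186/4)]
tips=[(270+212/4,130+50/4),(270+250/4,130+60/4)]
for a in tip: print("tip",onz(T,*a,.213))
for a in tips: print("tips S",onz(S,*a,.213))
# orange masks in both for the reamer
E
```

```text
pillar (array([0.5551, 0.1876, 0.2334]), [np.float64(0.0003838711103712398), np.float64(0.0003838711103710214)]) [0.5564 0.1861 0.235 ] [0.5545 0.187  0.235 ]
reamer top (array([ 0.5734, -0.175 ,  0.1893]), [np.float64(0.0021816927097929478), np.float64(0.002181692709793006)]) [ 0.5753 -0.1738  0.19  ] [ 0.5718 -0.1765  0.19  ]
tip [0.5369 0.2641 0.213 ]
tip [0.5129 0.2565 0.213 ]
tips S [0.5262 0.2457 0.213 ]
tips S [0.5526 0.2532 0.213 ]
```

```bash
python3 - <<'E'
from rig import arm
from h import *
np.set_printoptions(precision=4,suppress=True)
yaw=np.deg2rad(150); tx=np.array([np.cos(yaw),np.sin(yaw)])
p=np.array([.535,.215])-.05*tx
print(p)
arm.move_to([p[0],p[1],.30],down(yaw))
print(arm.current_t(),arm.current_ee_pos(),arm.current_joint_positions(),arm.current_force(),arm.current_torque())
import pickle
c=arm.get_calibration("wrist");im=arm.snapshot("wrist");pickle.dump(c,open("w1.pkl","wb"))
cv2.imwrite("pics/w1.png",im[:,:,::-1])
cv2.imwrite("pics/w1z.png",cv2.resize(im[100:300,150:400,::-1],None,fx=3,fy=3,interpolation=cv2.INTER_CUBIC))
E
```

```text
[0.5783 0.19  ]
2.275 [0.5779 0.1908 0.2999] [ 12.6478  23.0862  72.2427   0.0112  84.6865 -47.4154] [ 0.3055 -0.4144 -0.4747] [-0.0003  0.0447 -0.0183]
```

View pics/w1.png

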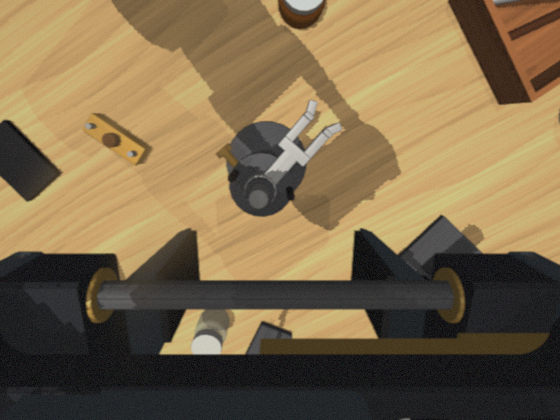

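View pics/w1z.png

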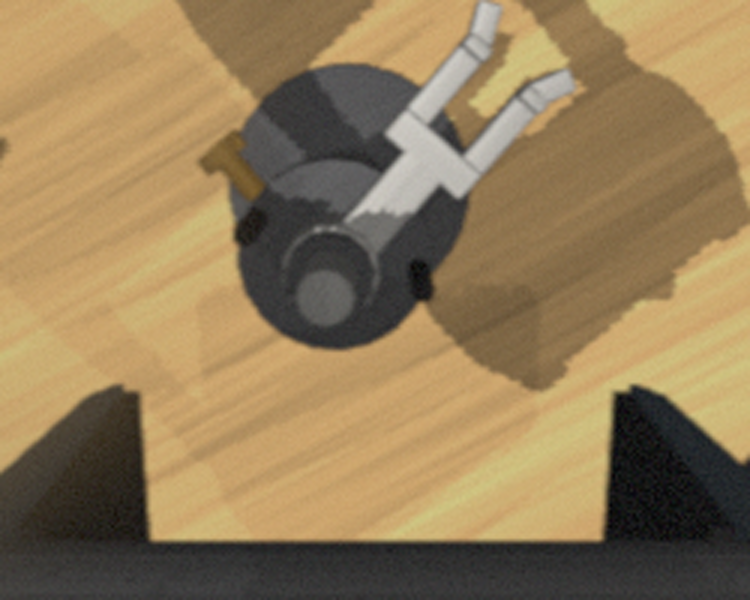

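Wrist view: pillar top at (258,199), pins at about (233,175) and (291,194), hook tips at (312,104) and (339,126), and the screw at (227,152).

```bash
python3 - <<'E'
from h import *
import pickle
np.set_printoptions(precision=4,suppress=True)
c=pickle.load(open("w1.pkl","rb"))
f=lambda x,y,z:onz(c,150+x/3,100+y/3,z)
P=f(325,297,.235);print("pillar",P)
for zh in (.203,.210,.217):
    print("zh",zh)
    for n,x,y,z in [("pinL",253,212,zh+.01),("pinR",420,270,zh+.01),("tipL",487,5,zh),("tipR",570,78,zh),("shoulderL",412,115,zh),("shL",387,130,zh),("shR",455,198,zh),("shR2",480,170,zh),("upL",478,48,zh+.005),("upR",540,95,zh+.005),("screw",222,158,zh-.012)]:
        q=f(x,y,z);d=(q-P)[:2];print(n,q,"r %.1f ang %.1f"%(np.hypot(*d)*1e3,np.degrees(np.arctan2(d[1],d[0]))))
E
```

```text
pillar [0.5552 0.1882 0.235 ]
zh 0.203
pinL [0.5284 0.1795 0.213 ] r 28.1 ang -162.1
pinR [0.5659 0.2117 0.213 ] r 25.8 ang 65.5
tipL [0.5129 0.2627 0.203 ] r 85.7 ang 119.6
tipR [0.5413 0.2736 0.203 ] r 86.6 ang 99.2
shoulderL [0.5282 0.2307 0.203 ] r 50.4 ang 122.4
shL [0.5283 0.2226 0.203 ] r 43.7 ang 128.0
shR [0.5546 0.23   0.203 ] r 41.9 ang 90.8
shR2 [0.5512 0.24   0.203 ] r 52.0 ang 94.4
upL [0.5214 0.2548 0.208 ] r 74.7 ang 116.9
upR [0.5407 0.2636 0.208 ] r 76.9 ang 100.9
screw [0.5116 0.1759 0.191 ] r 45.3 ang -164.3
zh 0.21
pinL [0.528  0.1808 0.22  ] r 28.2 ang -165.0
pinR [0.5645 0.2121 0.22  ] r 25.7 ang 68.9
tipL [0.5129 0.2618 0.21  ] r 85.0 ang 119.9
tipR [0.5406 0.2724 0.21  ] r 85.6 ang 99.9
shoulderL [0.5278 0.2307 0.21  ] r 50.6 ang 122.9
shL [0.5278 0.2228 0.21  ] r 44.1 ang 128.4
shR [0.5535 0.23   0.21  ] r 41.9 ang 92.3
shR2 [0.5502 0.2397 0.21  ] r 51.8 ang 95.6
upL [0.5211 0.2541 0.215 ] r 74.2 ang 117.3
upR [0.5399 0.2627 0.215 ] r 76.1 ang 101.6
screw [0.5116 0.1772 0.198 ] r 44.9 ang -165.9
zh 0.217
pinL [0.5275 0.1822 0.227 ] r 28.3 ang -167.8
pinR [0.563  0.2126 0.227 ] r 25.6 ang 72.3
tipL [0.5128 0.2609 0.217 ] r 84.2 ang 120.2
tipR [0.5398 0.2713 0.217 ] r 84.5 ang 100.5
shoulderL [0.5273 0.2306 0.217 ] r 50.8 ang 123.3
shL [0.5274 0.2229 0.217 ] r 44.5 ang 128.7
shR [0.5524 0.2299 0.217 ] r 41.9 ang 93.9
shR2 [0.5491 0.2394 0.217 ] r 51.6 ang 96.8
upL [0.5209 0.2534 0.222 ] r 73.7 ang 117.8
upR [0.5392 0.2618 0.222 ] r 75.4 ang 102.3
screw [0.5116 0.1785 0.205 ] r 44.6 ang -167.5
```

The hook is at about 109.5° now. From the pins (about 55° and 205°, read at their tops), home should be near 187°. Plan: open the jaws to 60 mm, straddle the arm and push with the trailing finger only.

```bash
cat >> h.py <<'E'
P0=np.array([.5552,.1877]); R0=.060; W=.060; HW=.0145
def pose(th,s=None,z=.191,gap=0.,r=R0):
    "th deg of hook; trailing finger face touching hook edge if gap=0"
    a=np.deg2rad(th);rh=np.array([np.cos(a),np.sin(a)]);n=np.array([-rh[1],rh[0]])
    s=W/2-HW-gap
    p=P0+r*rh+s*n
    return [p[0],p[1],z],down(a),n
E
python3 - <<'E'
from rig import arm
from h import *
np.set_printoptions(precision=3,suppress=True)
arm.grip(.06)
th=109.5
p,R,n=pose(th,z=.275,gap=.006); arm.move_to(p,R)
arm.move_l([p[0],p[1],.191],feed=.08)
f0=arm.current_force(); print(arm.current_t(),arm.current_width(),f0,arm.current_torque(),arm.current_ee_pos())
np.save("f0.npy",f0)
for th in np.arange(112,150,5.):
    p,R,n=pose(th); arm.move_l(p,R,feed=.05)
    f=arm.current_force()-f0
    print(th,"t",round(arm.current_t(),2),f,"Ft %.2f Fr %.2f"%(f[:2]@n,f[0]*n[1]-f[1]*n[0]),np.linalg.norm(np.array(arm.current_ee_pos())-p)*1e3)
E
```

```text
5.0 0.059997602241210264 [-0.896 -0.275  1.056] [-0.064  0.02  -0.025] [0.527 0.241 0.192]
112.0 t 5.33 [ 0.984  0.799 -0.68 ] Ft -1.21 Fr 0.37 0.40890516349609685
117.0 t 5.58 [ 0.73   0.391 -0.692] Ft -0.83 Fr 0.02 0.15716421766696195
122.0 t 5.84 [ 0.525  0.711 -0.465] Ft -0.82 Fr 0.32 0.10564164578255839
127.0 t 6.1 [ 1.054  0.839 -0.404] Ft -1.35 Fr 0.04 0.09178017307845086
132.0 t 6.36 [ 0.719  1.186 -0.721] Ft -1.33 Fr 0.40 0.10568762128241871
137.0 t 6.62 [ 0.714  0.573 -1.934] Ft -0.91 Fr -0.13 0.06891142615155622
142.0 t 6.88 [ 0.949  0.345 -0.812] Ft -0.86 Fr -0.54 0.12146734145572748
147.0 t 7.13 [ 1.039  0.199 -1.204] Ft -0.73 Fr -0.76 0.0975650045305339
```

```bash
python3 - <<'E'
from rig import arm
from h import *
np.set_printoptions(precision=3,suppress=True)
F=[]
for _ in range(5): F.append(arm.current_force()); arm.sleep(.02)
print(np.array(F))
im=arm.snapshot("wrist");cv2.imwrite("pics/w2.png",im[:,:,::-1])
E
```

```text
[[ 0.143 -0.076 -0.148]
 [-0.186  0.159  0.607]
 [-0.005 -1.35  -0.158]
 [ 0.226 -0.137 -0.229]
 [-1.109  0.061 -0.7  ]]
```

View pics/w2.png

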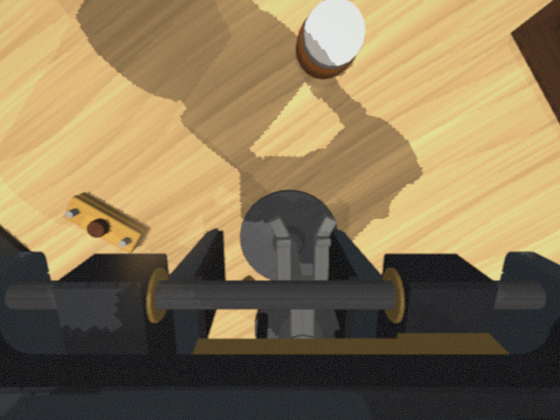

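The hook is following, with the trailing finger (right in the image) against it. Force noise is about 0.6 N, so I'll average several samples and take fine steps near the stop.

```bash
python3 - <<'E'
from rig import arm
from h import *
np.set_printoptions(precision=2,suppress=True)
def rd(n,k=3):
    F=[]
    for _ in range(k): F.append(arm.current_force()); arm.sleep(.01)
    F=np.mean(F,0); return F[:2]@n, F[0]*n[1]-F[1]*n[0], F[2]
for th in np.arange(150,171,3.):
    p,R,n=pose(th); arm.move_l(p,R,feed=.05); q=rd(n); 
    print(th,np.array(q),end=' ')
    if q[0]<-5: break
else:
    log=[]
    while th<194:
        th+=.3; p,R,n=pose(th); arm.move_l(p,R,feed=.02); q=rd(n); log.append((th,)+q)
        if q[0]<-4.0:
            q=rd(n,8); log.append((th,)+q)
            if q[0]<-4: break
    print(); print(np.array(log)[-25:])
print("t",arm.current_t(),th,arm.current_ee_pos(),arm.current_torque(),len(log))
E
```

```text
150.0 [-1.7   0.74 -0.08] 153.0 [-1.04  0.39 -0.08] 156.0 [-1.53  0.46  0.51] 159.0 [-1.4  -0.    0.59] 162.0 [-0.89  0.04  0.19] 165.0 [-0.94 -0.47  0.49] 168.0 [-1.15  0.28  0.55] 
[[182.4   -2.32  -1.9    0.5 ]
 [182.7   -2.58  -1.67  -0.34]
 [183.    -2.22  -2.1    0.09]
 [183.3   -1.98  -1.34  -0.02]
 [183.6   -2.45  -1.85  -0.21]
 [183.9   -2.18  -1.29   0.2 ]
 [184.2   -2.09  -1.59   0.1 ]
 [184.5   -2.08  -0.91  -0.34]
 [184.8   -2.56  -1.36   0.46]
 [185.1   -1.62  -1.56  -0.52]
 [185.4   -1.9   -1.1   -0.16]
 [185.7   -1.91  -1.35  -0.23]
 [186.    -2.22  -1.23  -0.02]
 [186.3   -1.68  -1.45  -0.18]
 [186.6   -2.24  -1.84  -0.29]
 [186.9   -2.31  -1.77   0.36]
 [187.2   -1.77  -1.51   0.4 ]
 [187.5   -2.05  -1.63   0.29]
 [187.8   -2.28  -1.72   0.64]
 [188.1   -2.11  -1.31  -0.26]
 [188.4   -2.13  -1.3   -0.38]
 [188.7   -2.72  -1.52  -0.05]
 [189.    -3.41  -2.29  -0.38]
 [189.3   -5.76  -2.48  -0.74]
 [189.3   -5.63  -2.62  -1.29]]
t 28.7833 189.3000000000008 [0.5  0.16 0.19] [ 1.16 -0.31  0.03] 72
```

The stop is felt from 188.9° onwards. I'll press slightly more for a firm seat, record the pose, back off and lift, then look.

```bash
python3 - <<'E'
from rig import arm
from h import *
import pickle
np.set_printoptions(precision=4,suppress=True)
def rd(n,k=4):
    F=[]
    for _ in range(k): F.append(arm.current_force()); arm.sleep(.005)
    F=np.mean(F,0); return F[:2]@n, F[0]*n[1]-F[1]*n[0], F[2]
th=189.3
for i in range(4):
    th+=.15; p,R,n=pose(th); arm.move_l(p,R,feed=.02); q=rd(n); print(th,np.array(q))
    if q[0]<-8: break
print(arm.current_ee_pos(),p,arm.current_tool_rot().ravel(),arm.current_width())
np.save("home.npy",np.array([th,*arm.current_ee_pos()]))
p,R,n=pose(th,gap=.008); arm.move_l(p,R,feed=.1); print("after",np.array(rd(n)))
arm.move_l([p[0],p[1],.29],feed=.25)
# view: camera over hook, shifted
a=np.deg2rad(th); q=np.array(p[:2])-.035*np.array([np.cos(a),np.sin(a)])
arm.move_l([p[0]+.075,p[1]+.02,.31],feed=.3)
c=arm.get_calibration("wrist");im=arm.snapshot("wrist");pickle.dump(c,open("w3.pkl","wb"))
cv2.imwrite("pics/w3.png",im[:,:,::-1]);print(arm.current_t())
im=arm.snapshot("top");cv2.imwrite("pics/top3.png",im[:,:,::-1])
E
```

```text
189.45000000000002 [-6.8594 -2.8313 -1.2075]
189.60000000000002 [-7.7574 -3.3134 -1.9731]
189.75000000000003 [-9.3853 -3.4877 -2.2969]
[0.4988 0.1629 0.191 ] [np.float64(0.4986915537661753), np.float64(0.1622629108536583), 0.191] [-0.9855 -0.1695  0.0003 -0.1695  0.9855  0.0011 -0.0005  0.0011 -1.    ] 0.059964468250927154
after [-0.1256  0.0063 -0.152 ]
30.9333
```

View pics/w3.png

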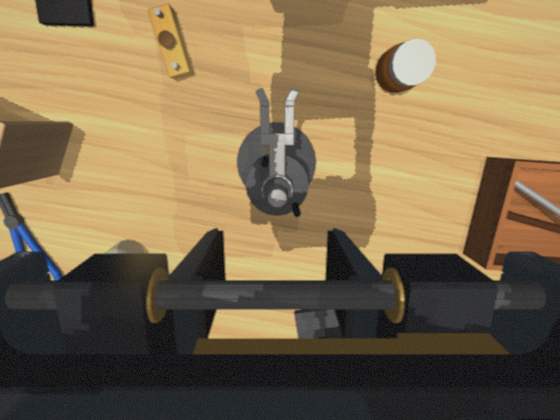

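```bash
python3 - <<'E'
import cv2
im=cv2.imread("pics/w3.png");cv2.imwrite("pics/w3z.png",cv2.resize(im[80:225,200:340],None,fx=4,fy=4,interpolation=cv2.INTER_CUBIC))
E
```

```text
(no output)
```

View pics/w3z.png

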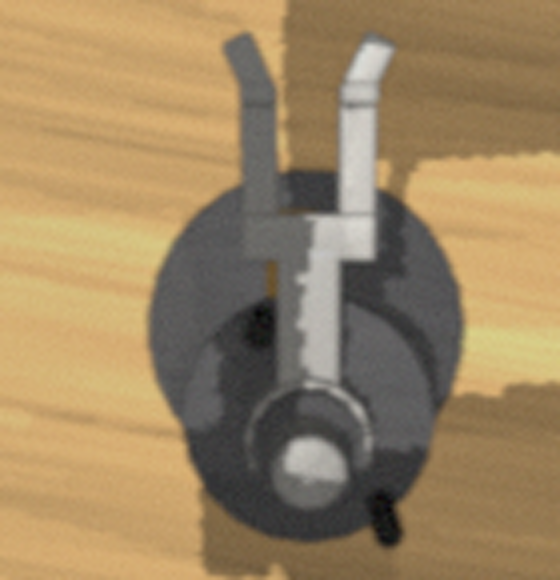

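Hook at home: neck against the left pin at (265,161) in the image. The slot centreline is near image column 277. I'll work out the home angle and check it against the touch.

```bash
python3 - <<'E'
from rig import arm
from h import *
import pickle
np.set_printoptions(precision=4,suppress=True)
c=pickle.load(open("w3.pkl","rb"));f=lambda x,y,z:onz(c,200+x/4,80+y/4,z)
P=f(310,472,.235);print("pillar",P)
h=np.load("home.npy");print("home",h)
th,e=h[0],h[1:3];a=np.deg2rad(th);rh=np.array([np.cos(a),np.sin(a)]);n=np.array([-rh[1],rh[0]])
edge=e-n*.03; ctr=edge+n*HW   # point on hook centreline by touch
print("touch centreline pt",ctr,"angle from P0",np.degrees(np.arctan2(*(ctr-P0)[::-1]))%360)
for zh in(.203,.21,.217):
    a1=f(243,103,zh+.00);a2=f(377,103,zh+.00);b1=f(244,255,zh);b2=f(376,258,zh);sl=f(309,213,zh)
    m1=(a1+a2)/2;m2=(b1+b2)/2;d=(m1-m2)[:2]
    print(zh,"width",np.linalg.norm(a1-a2),np.linalg.norm(b1-b2),"len",np.linalg.norm(d),"ang",np.degrees(np.arctan2(d[1],d[0]))%360,"fromP",np.degrees(np.arctan2(*(m1[:2]-P[:2])[::-1]))%360, "r", np.linalg.norm(m1[:2]-P[:2]),np.linalg.norm(m2[:2]-P[:2]),"slot end r",np.linalg.norm(sl[:2]-P[:2]), "touch->cam lateral",(m1[:2]-ctr)@n,(m2[:2]-ctr)@n)
E
```

```text
pillar [0.5547 0.1884 0.235 ]
home [189.75     0.4988   0.1629   0.191 ]
touch centreline pt [0.4962 0.1782] angle from P0 189.1671727684954
0.203 width 0.028309612299179814 0.028799128582610304 len 0.03180398474357624 ang 189.84955833328144 fromP 189.67026684501337 r 0.07245182561081988 0.040648118413666806 slot end r 0.049868261422523256 touch->cam lateral -0.00025412389756628094 -0.00030938713242078836
0.21 width 0.0275943388406935 0.028071486957391978 len 0.031000422126018067 ang 189.8495583332815 fromP 189.70715279339188 r 0.07210042966082236 0.04110017550837588 slot end r 0.050087597965823835 touch->cam lateral -0.00020721801583237917 -0.0002610849643406574
0.217 width 0.026879065382207187 0.027343845332173638 len 0.030196859508459996 ang 189.84955833328146 fromP 189.74440002922051 r 0.07174906388585178 0.04155229219776021 slot end r 0.05030696946499442 touch->cam lateral -0.00016031213409850478 -0.00021278279626048055
```

Camera and touch agree within 0.3 mm: home is at 189.8°, the slot's closed end is at 50 mm, and the hook face is probably near 203 mm. Next, a close look at the reamer.

```bash
python3 - <<'E'
from rig import arm
from h import *
import pickle
np.set_printoptions(precision=4,suppress=True)
yaw=np.deg2rad(252);tx=np.array([np.cos(yaw),np.sin(yaw)])
p=np.array([.573,-.175])-.055*tx
print(arm.solve_ik([*p,.28],down(yaw)),arm.solve_ik([.5,.178,.28],down(np.deg2rad(189.8))))
arm.move_to([*p,.28],down(yaw))
c=arm.get_calibration("wrist");im=arm.snapshot("wrist");pickle.dump(c,open("w4.pkl","wb"))
cv2.imwrite("pics/w4.png",im[:,:,::-1]);print(arm.current_t())
E
```

```text
None [ 13.148   17.093   84.7655  -0.      78.1414 -86.652 ]Traceback (most recent call last):
  File "<stdin>", line 8, in <module>
rig.Unreachable: the arm cannot take that pose within its joint ranges
```

```bash
python3 - <<'E'
from rig import arm
from h import *
import pickle
np.set_printoptions(precision=4,suppress=True)
yaw=np.deg2rad(72);tx=np.array([np.cos(yaw),np.sin(yaw)])
p=np.array([.573,-.175])-.055*tx
print(arm.solve_ik([*p,.28],down(yaw)),arm.solve_ik([.5,.178,.28],down(np.deg2rad(9.8))))
arm.move_to([*p,.28],down(yaw))
c=arm.get_calibration("wrist");im=arm.snapshot("wrist");pickle.dump(c,open("w4.pkl","wb"))
cv2.imwrite("pics/w4.png",im[:,:,::-1]);print(arm.current_t())
E
```

```text
[-27.9303  23.1483  75.236   -0.      81.6157  -9.9303] [13.148  17.093  84.7655 -0.     78.1414 93.348 ]
32.5833
```

View pics/w4.png

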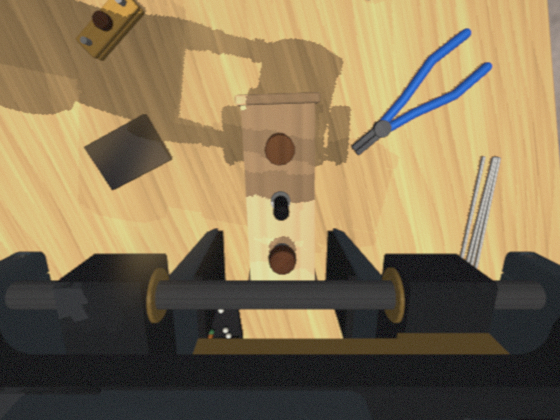

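The reamer's top is a circle at (279,149), at the far end of the row. The spatula is at (281,207) and the pick at (283,260).

```bash
python3 - <<'E'
from h import *
import pickle
np.set_printoptions(precision=4,suppress=True)
c=pickle.load(open("w4.pkl","rb"));im=cv2.imread("pics/w4.png")
sub=im[120:180,250:310].astype(int);r,g,b=sub[...,2],sub[...,1],sub[...,0]
m=((r-b>35)&(r<125)&(r-g>25)).astype(np.uint8)
k,l,st,ce=cv2.connectedComponentsWithStats(m)
j=1+np.argmax(st[1:,4]);print(st[j],ce[j])
u,v=ce[j]+[250,120]
cnt=max(cv2.findContours((l==j).astype(np.uint8),cv2.RETR_EXTERNAL,cv2.CHAIN_APPROX_NONE)[0],key=len)
(cx,cy),rad=cv2.minEnclosingCircle(cnt);print(cx+250,cy+120,rad)
print(onz(c,u,v,.19),onz(c,cx+250,cy+120,.19), "expect r px",311.4*.013/(c["cam_to_world"][2,3]-.19), "nadir",proj(c,c["cam_to_world"][:3,3]*[1,1,0]))
for z in(.16,): print(onz(c,281,204,.172),onz(c,283,260,.158))
E
```

```text
[ 14  13  31  32 740] [29.3811 29.1338]
279.0 148.5 16.286596298217773
[ 0.5763 -0.1761  0.19  ] [ 0.5761 -0.1755  0.19  ] expect r px 15.46807695463267 nadir [274.884  121.7472]
[ 0.5622 -0.2259  0.172 ] [ 0.5453 -0.2868  0.158 ]
```

```bash
python3 - <<'E'
from rig import arm
from h import *
import pickle
np.set_printoptions(precision=4,suppress=True)
R=down(np.deg2rad(74.5)); x,y=.5757,-.1756
arm.move_to([x,y,.22],R); arm.move_l([x,y,.150],feed=.12)
print(arm.current_t(),arm.current_force(),arm.current_ee_pos())
arm.grip(.034); arm.grip(.020); arm.sleep(.1)
print(arm.current_t(),arm.current_width(),arm.current_force(),arm.current_torque(),arm.current_ee_pos())
E
```

```text
33.7417 [ 0.5203 -0.8135  0.0962] [ 0.5762 -0.1761  0.1509]
34.725 0.025745083046235583 [-0.0226  0.6303 -0.089 ] [-0.1603  0.0208  0.0268] [ 0.5757 -0.1756  0.15  ]
```

```bash
cat >> h.py <<'E'
A=np.deg2rad(189.8); RH=np.array([np.cos(A),np.sin(A)]); N=np.array([-RH[1],RH[0]])
CT=np.array([.4962,.1782])-.0002*N          # touch point on hook centreline
RP=float((CT-np.array([.5550,.1880]))@RH)   # its radius from the pillar
RT=down(A-np.pi)
def hk(r,z): q=CT+(r-RP)*RH; return [q[0],q[1],z]
E
python3 - <<'E'
from rig import arm
from h import *
np.set_printoptions(precision=4,suppress=True)
print("RP",RP,hk(.057,.258))
f=arm.current_force();arm.move_l([.5757,-.1756,.285],feed=.15); arm.sleep(.1)
print(arm.current_t(),np.mean([arm.current_force() for _ in range(5)],0),arm.current_width())
arm.move_to([.445,.06,.285],RT)
arm.move_l(hk(.125,.285),RT,feed=.15)
arm.move_l(hk(.125,.258),feed=.1); arm.sleep(.1)
print(arm.current_t(),np.mean([arm.current_force() for _ in range(5)],0),arm.current_ee_pos(),arm.current_width())
cs=arm.get_calibration("scene")
im=arm.snapshot("scene");cv2.imwrite("pics/s5.png",cv2.resize(im[110:230,240:380,::-1],None,fx=5,fy=5,interpolation=cv2.INTER_CUBIC))
im=arm.snapshot("wrist");cv2.imwrite("pics/w5.png",im[:,:,::-1])
E
```

```text
RP 0.0596100375226564 [np.float64(0.49873790969033066), np.float64(0.17884133475923258), 0.258]
35.875 [-0.0877 -0.8566 -1.7095] 0.025534625003779107
38.675 [-0.4784  0.4591 -0.6912] [0.4321 0.1671 0.2586] 0.0251945414718704
```

View pics/s5.png

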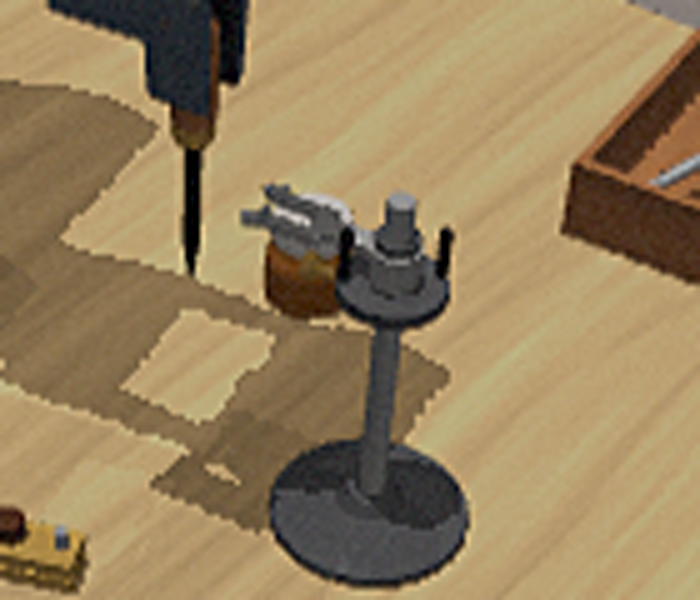

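View pics/w5.png

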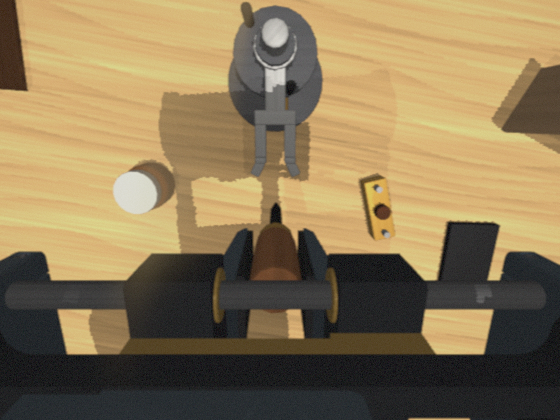

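The rod hangs upright: tip at (277,207), on the column of the slot's centre (276). The ferrule is well above the hook. Now I'll slide it in, feeling for the closed end.

```bash
python3 - <<'E'
from rig import arm
from h import *
np.set_printoptions(precision=2,suppress=True)
def rd(k=5):
    F=[]
    for _ in range(k): F.append(arm.current_force()); arm.sleep(.004)
    F=np.mean(F,0);M=arm.current_torque(); return np.array([F[:2]@RH,F[:2]@N,F[2],*M])
b=rd(8);print("base",b)
for r in (.085,.066,.060):
    arm.move_l(hk(r,.258),RT,feed=.06); print(r,rd(),round(arm.current_t(),2))
r=.060
while r>.0505:
    r-=.0006; arm.move_l(hk(r,.258),RT,feed=.02); q=rd(); print("%.4f"%r,q)
    if (q-b)[0]>2.0 or abs((q-b)[1])>2: 
        q=rd(8); print("chk",q)
        if (q-b)[0]>1.6 or abs((q-b)[1])>1.6: break
print(arm.current_t(),arm.current_ee_pos(),hk(r,.258))
im=arm.snapshot("scene");cv2.imwrite("pics/s6.png",cv2.resize(im[110:230,240:380,::-1],None,fx=5,fy=5,interpolation=cv2.INTER_CUBIC))
im=arm.snapshot("wrist");cv2.imwrite("pics/w6.png",im[:,:,::-1])
E
```

```text
base [ 0.3   0.02 -1.62 -0.04  0.16  0.02]
0.085 [ 0.18 -0.76 -1.24 -0.12  0.17  0.02] 39.59
0.066 [ 0.4  -0.19 -0.51 -0.12  0.17 -0.01] 40.06
0.06 [-1.37  0.83 -1.56 -0.03  0.13  0.01] 40.31
0.0594 [-0.09 -0.92 -1.04 -0.11  0.16  0.02]
0.0588 [-0.38 -0.11 -0.77 -0.11  0.14  0.01]
0.0582 [-0.07 -0.44 -0.51 -0.06  0.17 -0.04]
0.0576 [-0.45 -0.36 -0.52 -0.07  0.12 -0.01]
0.0570 [-0.59 -0.5  -0.4  -0.08  0.18  0.03]
0.0564 [-0.65 -0.54 -1.9  -0.05  0.14  0.02]
0.0558 [-1.06  0.03 -1.12 -0.04  0.15 -0.03]
0.0552 [ 0.89  0.37 -0.33 -0.08  0.16  0.01]
0.0546 [ 0.44  0.53 -1.39 -0.02  0.16 -0.06]
0.0540 [ 1.93 -0.08 -0.1  -0.06  0.41  0.06]
0.0534 [ 2.97 -0.04  0.6  -0.25  0.97  0.05]
chk [ 2.97 -0.04  0.6  -0.25  0.97  0.05]
43.0583 [0.5  0.18 0.26] [np.float64(0.5022853781248713), np.float64(0.17945408895623033), 0.258]
```

View pics/s6.png

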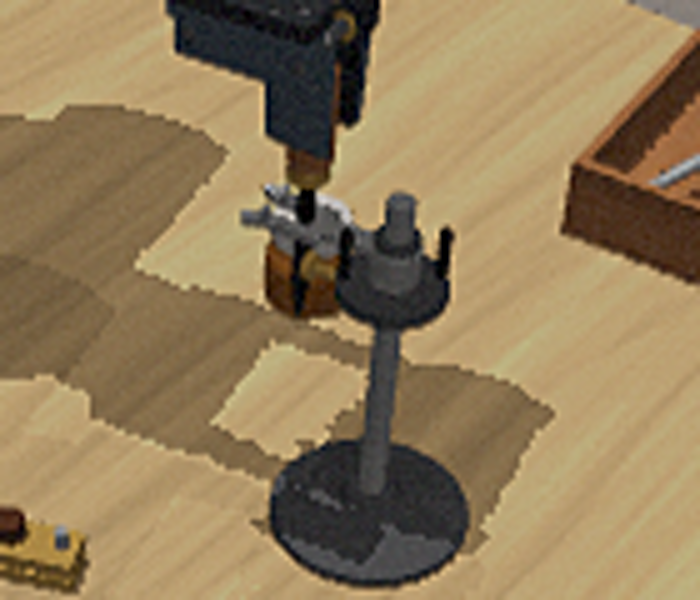

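View pics/w6.png

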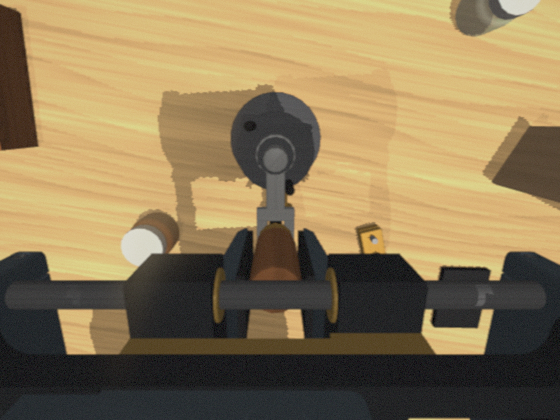

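The closed end was met at r≈54.5 mm (55 expected), with no lateral force. I'll back off 1 mm and lower gently until the hook takes the weight.

```bash
python3 - <<'E'
from rig import arm
from h import *
np.set_printoptions(precision=2,suppress=True)
def rd(k=6):
    F=[]
    for _ in range(k): F.append(arm.current_force()); arm.sleep(.004)
    F=np.mean(F,0);M=arm.current_torque(); return np.array([F[:2]@RH,F[:2]@N,F[2],*M])
r=.0556
arm.move_l(hk(r,.258),RT,feed=.03); b=rd(8); print("base",b)
z=.258
for z in (.252,.249): 
    arm.move_l(hk(r,z),RT,feed=.04); q=rd(); print(z,q)
    if q[2]>2: break
while z>.2295 and q[2]<2:
    z-=.0008; arm.move_l(hk(r,z),RT,feed=.02); q=rd(); print("%.4f"%z,q)
    if q[2]>1.5: q=rd(8); print("chk",q)
    if abs(q[1])>2.5: break
print(arm.current_t(),arm.current_ee_pos(),arm.current_width())
im=arm.snapshot("scene");cv2.imwrite("pics/s7.png",cv2.resize(im[110:230,240:380,::-1],None,fx=5,fy=5,interpolation=cv2.INTER_CUBIC))
im=arm.snapshot("wrist");cv2.imwrite("pics/w7.png",im[:,:,::-1])
E
```

```text
base [-0.34  0.3  -0.4  -0.1   0.11  0.  ]
0.252 [-0.21 -0.19 -1.76 -0.06  0.16  0.  ]
0.249 [ 0.41  0.3  -1.16 -0.03  0.25  0.02]
0.2482 [ 0.99 -0.88 -1.28 -0.04  0.15 -0.  ]
0.2474 [ 0.53 -0.83 -0.55 -0.06  0.1  -0.02]
0.2466 [ 0.05 -0.23 -0.61 -0.06  0.18  0.03]
0.2458 [ 0.1  -0.38 -1.61 -0.04  0.22 -0.04]
0.2450 [-0.7   1.57 -1.25 -0.01  0.2  -0.02]
0.2442 [ 0.24 -0.49 -0.57 -0.07  0.14 -0.03]
0.2434 [ 0.05  0.14 -0.61 -0.1   0.11 -0.  ]
0.2426 [ 0.55 -0.31 -1.02 -0.07  0.18 -0.01]
0.2418 [ 0.14 -0.27 -1.07 -0.07  0.15 -0.03]
0.2410 [ 0.75  0.1  -1.79 -0.11  0.17  0.04]
0.2402 [-0.14  0.08 -0.82 -0.02  0.13 -0.02]
0.2394 [-0.17  0.67 -1.19 -0.01  0.16 -0.02]
0.2386 [ 0.69  0.1  -0.97 -0.04  0.18  0.03]
0.2378 [ 0.08 -0.51 -0.45 -0.02  0.15  0.01]
0.2370 [ 0.15  0.16 -2.12 -0.04  0.17  0.  ]
0.2362 [ 0.01  0.42 -0.35 -0.08  0.16  0.03]
0.2354 [ 0.19  0.42 -0.61 -0.08  0.13  0.03]
0.2346 [-0.32 -0.17 -1.3  -0.08  0.12  0.  ]
0.2338 [-0.71  0.31 -1.19 -0.06  0.18 -0.01]
0.2330 [ 1.02 -0.29 -1.79 -0.14  0.16  0.  ]
0.2322 [ 1.86  0.06  6.86 -0.16  0.59  0.05]
chk [ 1.86  0.06  6.86 -0.16  0.59  0.05]
49.2083 [0.5  0.18 0.23] 0.025542628006363425
```

View pics/s7.png

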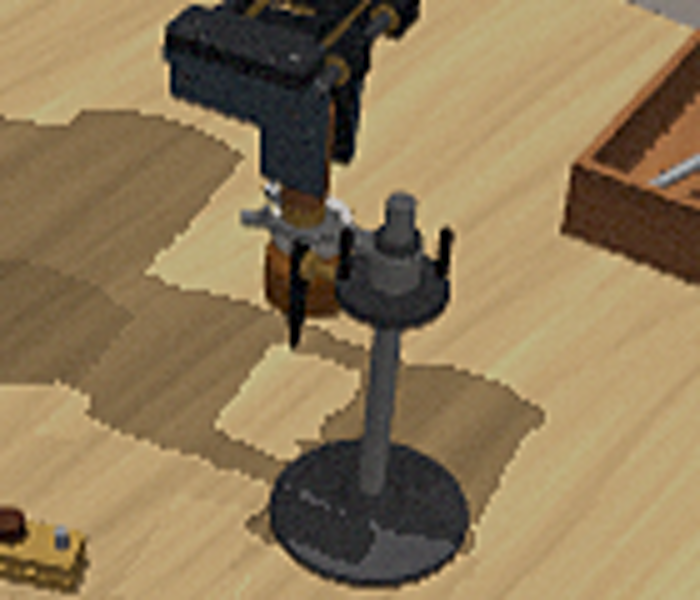

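View pics/w7.png

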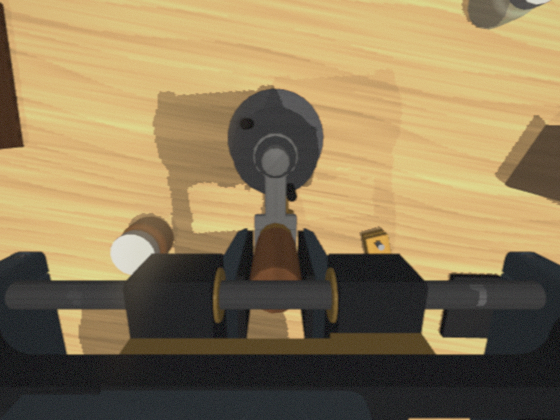

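Contact at TCP z≈0.2325, so the face is at about 202.5 mm, matching the camera's 203 and ruling out the raised ends. I'll ease the press, let go in two stages and rise straight up.

```bash
python3 - <<'E'
from rig import arm
from h import *
import pickle
np.set_printoptions(precision=3,suppress=True)
def rd(k=6):
    F=[]
    for _ in range(k): F.append(arm.current_force()); arm.sleep(.004)
    F=np.mean(F,0); return np.array([F[:2]@RH,F[:2]@N,F[2]])
arm.move_l(hk(.0556,.2325),RT,feed=.02); print(rd())
arm.grip(.032); print(rd(),arm.current_width()); arm.grip(.06)
print(rd(),arm.current_t())
arm.move_l(hk(.0556,.30),RT,feed=.1)
arm.move_l([.47,.174,.36],RT,feed=.25)
c=arm.get_calibration("wrist");im=arm.snapshot("wrist");pickle.dump(c,open("w8.pkl","wb"));cv2.imwrite("pics/w8.png",im[:,:,::-1])
im=arm.snapshot("scene");cv2.imwrite("pics/s8f.png",im[:,:,::-1]);cv2.imwrite("pics/s8.png",cv2.resize(im[110:230,240:380,::-1],None,fx=5,fy=5,interpolation=cv2.INTER_CUBIC))
im=arm.snapshot("top");cv2.imwrite("pics/t8.png",im[:,:,::-1])
print(arm.current_t())
E
```

```text
[ 1.683 -0.133  4.755]
[-0.03   0.197  0.58 ] 0.03223875131552855
[-0.15  -0.801  0.921] 50.5
51.8917
```

View pics/s8.png

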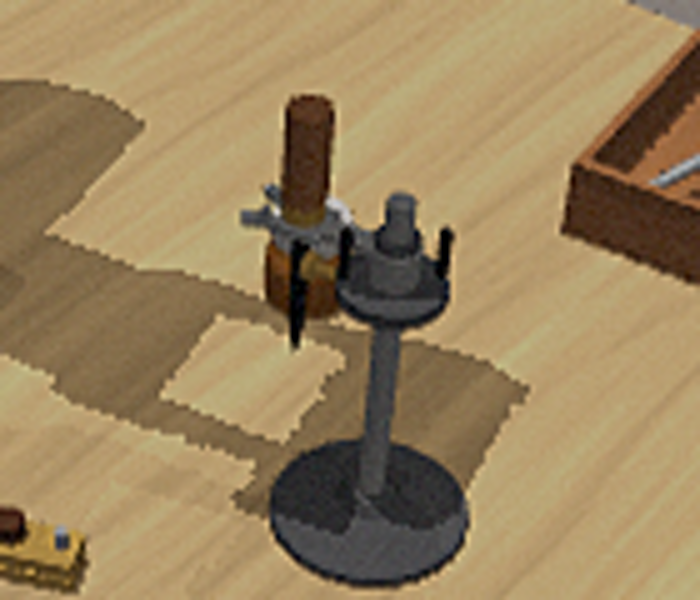

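View pics/w8.png

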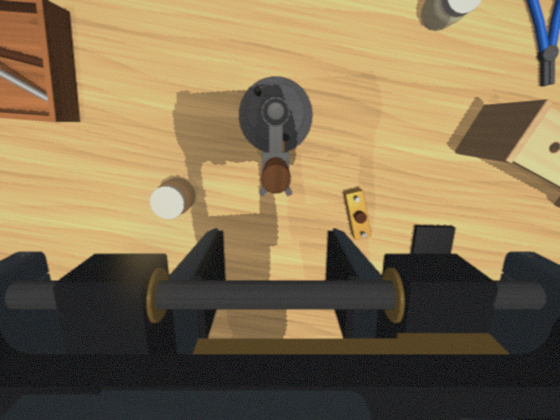

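View pics/s8f.png

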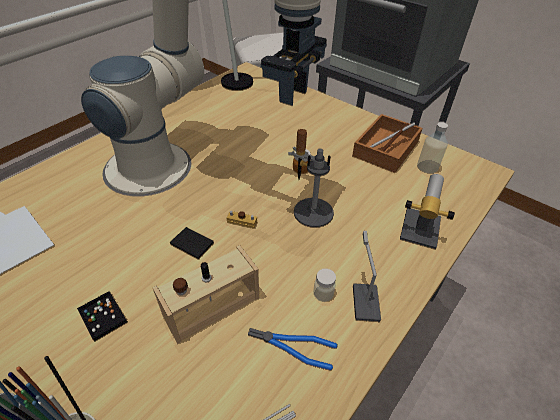

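The reamer stands upright in the hook, and the pick and spatula are still in the rack. One check on the hook angle and the tool's position before handing in.

```bash
python3 - <<'E'
from h import *
import pickle
np.set_printoptions(precision=4,suppress=True)
im=cv2.imread("pics/w8.png");cv2.imwrite("pics/w8z.png",cv2.resize(im[70:205,215:335],None,fx=5,fy=5,interpolation=cv2.INTER_CUBIC)[:600])
a=cv2.imread("pics/s8f.png").astype(int);b=cv2.imread("pics/scene0.png").astype(int)
E
```

```text
(no output)
```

View pics/w8z.png

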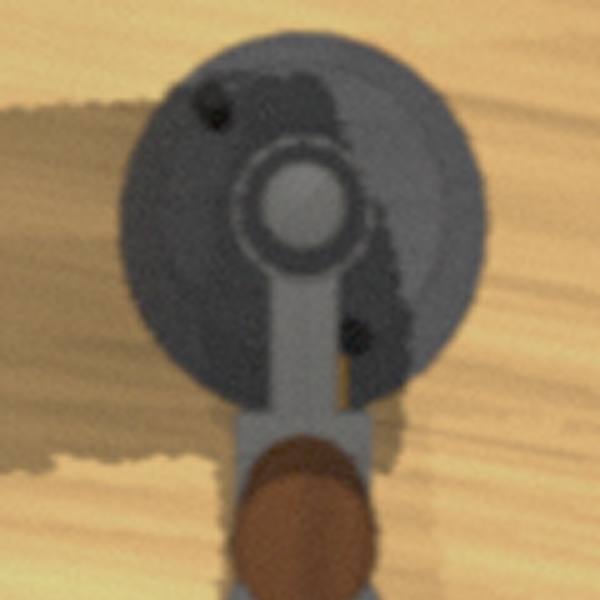

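```bash
python3 - <<'E'
from rig import arm
from h import *
import pickle
np.set_printoptions(precision=4,suppress=True)
c=pickle.load(open("w8.pkl","rb"));f=lambda x,y,z:onz(c,215+x/5,70+y/5,z)
P=f(303,205,.235);m=(f(237,418,.2025)+f(371,418,.2025))/2
nk=(f(271,330,.2025)+f(338,330,.2025))/2
g=lambda q:np.degrees(np.arctan2(*(q-P)[:2][::-1]))%360
print(P,"shoulder",g(m),"neck",g(nk))
# shoulder edge line direction -> perpendicular
t=f(302,540,.2725);d=(t-P)[:2];print("reamer top",t,"r",np.hypot(*d),"ang",g(t),"touch-based axis",hk(.0556,0)[:2])
print(arm.current_t(),arm.current_force(),arm.current_ee_pos())
arm.sign_off()
E
```

```text
[0.5547 0.1875 0.235 ] shoulder 190.20943373993916 neck 190.75905672288366
reamer top [0.5004 0.1784 0.2725] r 0.054982369803261065 ang 189.53403306299202 touch-based axis [np.float64(0.5001174807482076), np.float64(0.17907962805806504)]
51.8917 [ 0.0318 -0.8092 -0.5643] [0.4697 0.1739 0.3588]
the job is handed in; nothing more can be done
```

The hook is home and carries the graphite reamer upright. I handed the job in at about 52 s of the 72 s allowed, with the gripper clear.

**Hook:** I swung it anticlockwise with one finger from about 110° to about 190° (world yaw). I felt the far stop at about 189° and pressed to 9.4 N, roughly 0.56 N m including the hook's own friction, so well below the strain limit. Touch and wrist camera agreed on the slot's centreline to 0.3 mm.

**Reamer:** I took it from the rack and slid the rod in until it met the closed end at about 54.5 mm (55 expected), with no noticeable sideways force. I backed off 1 mm and lowered it until it bore on the hook face at about 202.5 mm. That last step pressed with about 7 N; I eased it to about 5 N before opening the jaws.

**Final checks:**
- **Reamer:** it stood upright in the slot, its top within 1 mm of the axis expected from touch.
- **Hook:** the camera put it at 190.2–190.8°, against 189.8° measured before hanging the tool. I take the difference as pixel reading error, since the neck still looked to be against its pin.
- **Everything else:** by eye, the pick and spatula were still in the rack and the other items where they had been.

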